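Peel a stuck colour tray off the stack and hold it under the tap

ROBOT

A 7-joint arm with a two-finger parallel gripper is mounted at the origin on the work surface. World frame = base frame: x ahead of the robot, y to its left, z up, the work surface at z = 0. Lengths are in m, angles in rad, forces in N, time in s.
With the tool pointing down it reaches from about 0.4 to 0.85 m from the base axis. Payload 10.4 kg.
Tool frame: the origin (TCP) lies midway between the tips of the shut fingers; the grasp point (between the pads) lies 19 mm behind it (manip.hold_point_z is the distance from the TCP to the grasp point, in m); z points along the fingers, y is the line along which they close (so a half turn about z gives the same grasp; the last joint's range is limited). The gripper opens to 85 mm and grips with 20 to 120 N. Pads are 22 mm wide; open, the fingers measure 114 mm over their backs; the gripper's body (76 mm by 85 mm) begins 54 mm behind the grasp point. The pads swing forward as they close: fully open they stand 13 mm farther back than shut.
Start: joints at [-1.159, 0.332, -0.065, 1.46, 0.022, 1.35, -0.088], TCP at [0.263, 0.567, 0.231] pointing down, gripper open.
Joint ranges: [-2.6, 2.6], [-0.5, 2.12], [-1.47, 1.34], [0.16, 2.42], [-1.27, 4.41], [0.06, 2.06], [-2.6, 2.6]. Speed limits (rad/s): [2.22, 2.22, 2.79, 2.79, 3.14, 3.14, 3.14].

INTERFACE

Orientations are given as a unit quaternion [x, y, z, w].
In Python, from workcell import manip, eyes, job gives the robot as it stands.
- The arm moves only by the shell command python3 -m crank 'ROWS' [FORCE]. ROWS is JSON, a list that holds one entry, the list of rows, each a list of 7 numbers: the finger opening in cm, from 0 to 8.54, then the shift along the world's x, y, z in cm, then the turn, a rotation vector about the world's x, y, z in degrees. In form: [[[hand, x, y, z, ax, ay, az], ...]]. A call has 1 to 20 rows; each row shifts and turns the commanded pose from where the row before left it; what a row does not reach is not made up. A row lasts 1/8 s, in which the tool goes at most 62.5 mm and 10.7 degrees, less where a joint would pass 70% of its speed; a pose out of reach is approached as far as the arm can. A call with a gripper value outside its range is refused whole. The fingers move at their own pace and stop on an object; FORCE is the grip in N (left out, the last holds). Time passes only in rows, so rows that do not move let the fingers close. It gives the time, the measured TCP pose, the force, the opening and the grip force at its end, in the units of the state.
- manip.get_obs(): the state, without advancing time (a new reading comes with each control period).
- eyes.camera(name): name is "scene" or "top"; returns (picture, depth): 400x640x3 uint8, red, green, blue; 400x640 float32, m along the optical axis (not along the pixel's ray), 0 where there is no reading.
- eyes.camera_params(name): a dict with "fx", "fy", "cx", "cy" (pixels), "world_from_camera" (4x4, takes a point from camera to world coordinates). Camera axes: x right, y down, z forward; pixel columns grow to the right and rows downward; lengths in m; the calibration is good to about 2 mm. A picture is of the moment at which its call begins. camera_params takes no time and is no camera call.
- job.hand_in(): hands the job in; it is judged then, once.
The state is a dict: "clock": time; "joint_pos": joint angles; "joint_velocities": joint speeds; "tau": joint torques, N m; "position": TCP position; "ee_rot": TCP orientation; "ft_force": force on the tool from outside, world axes, zero at the start; "torque": the same for the moment, N m; "grip_width": opening from 0.0 (shut) to 1.0 (fully open); "grasp_force": force on a finger pad.
Only numpy, scipy, OpenCV 4.12 (cv2) and the standard library are available. Lean on these libraries where they do the work, as an engineer would, in place of code of your own. Each camera call takes 0.05 s, during which the arm holds its last target. There are 200 camera calls.

TASK

The colour trays have stuck together in their stack: peel off the top tray by lifting one of its corners first, while the diagonally opposite corner still sits in the stack, then lift it clear, leaving the other trays standing. Carry it to the colour drum and finish while still holding it in the air, level and open side up, with the tap's spout a little way above its open middle, ready to be filled. Do not knock the drum or its stand with the tray, and leave the printing block, the jar and the scraper where they are.

Things in the scene. Friction and masses are not known exactly. Their poses are not given: they have to be found in the camera images.
- top_tray: uppermost of four like grey plastic trays nested in a stack: 250 mm long (its x), 180 wide (its y), 60 high, 0.21 to 0.30 kg, open upwards, the same when turned half round. Origin: centre of its underside, z up. 2.5 mm walls slope from the rim down to a 190 x 120 mm floor. Turning 6 to 7 degrees about one bottom corner, so that the opposite one rises some 25 mm, peels it free
- top_tray_mouth (a point): centre of the top tray's open mouth, level with the rim's top, 60 mm above its origin. The rim is a band with upright faces, 10 mm thick, 20 mm deep: outer faces 125 mm (x) and 90 mm (y) from here, inner faces 115 and 80, corners rounded at 20 mm. It can be pinched from above, a finger on either side; the next tray's rim, just as wide, begins 30 mm below this top
- lower_stack: the three trays under it, same shape, stuck fast to one another, 1.1 kg, standing loose on the table; axes as top_tray, origin at the centre of the lowest underside, 90 mm below top_tray's origin. Play between top tray and the next: about 6 mm all round. Near each corner a springy tongue gummed with half-dried colour grips the upright 10 mm foot of the top tray
- top_tray_foot0 (a point): point on the underside of the top tray at its +x and +y corner, 90 mm (x) and 55 mm (y) from the origin; it sits on a shoulder of the next tray, 90 mm above the table. Here a tongue holds it with about 2 N until it is some 10 mm up
- top_tray_foot1 (a point): point on the underside of the top tray at its -x and +y corner, 90 mm (x) and 55 mm (y) from the origin; it sits on a shoulder of the next tray, 90 mm above the table. Gripped like foot0. Lifted level, all four hold at once
- top_tray_foot2 (a point): point on the underside of the top tray at its -x and -y corner, 90 mm (x) and 55 mm (y) from the origin; it sits on a shoulder of the next tray, 90 mm above the table. Gripped like foot0
- top_tray_foot3 (a point): point on the underside of the top tray at its +x and -y corner, 90 mm (x) and 55 mm (y) from the origin; it sits on a shoulder of the next tray, 90 mm above the table. Gripped like foot0
- spout (a point): mouth of the black tap on the colour drum: centre of the lower end of its spout, 260 mm above the table, pointing down; the tap is 22 mm across and its handle tops out 80 mm above the mouth
- colour_drum: white drum, 180 mm across, 205 high, with a black tap, fixed on a dark steel stand. Origin: on the table straight below the spout; +y points to the drum, whose axis is at y = 175 mm. Shelf 240 mm wide (x), y = 70 to 280, underside 270 mm up; uprights at x = -100 and 100, y = 265, their 12 mm high feet from y = 115 to 315. Otherwise open below
- print_block: dark wooden printing block 150 x 110 x 70 mm with a bar handle; bystander, origin at the centre of its underside
- binder_jar: white screw-top jar 72 mm across, 95 mm high; bystander, origin at the centre of its underside
- scraper: spatula-like scraper 210 mm long lying on the table; bystander

How it is judged:
On the way, in this order (a step that is already met when the one before it is completed fails the run):
1. one corner of the top tray is raised at least 18 mm out of its seat while the diagonally opposite corner is still within 8 mm of its seat (((z of top_tray_foot0 in the frame of lower_stack above 0.108 m and z of top_tray_foot2 in the frame of lower_stack below 0.098 m) or (z of top_tray_foot1 in the frame of lower_stack above 0.108 m and z of top_tray_foot3 in the frame of lower_stack below 0.098 m) or (z of top_tray_foot2 in the frame of lower_stack above 0.108 m and z of top_tray_foot0 in the frame of lower_stack below 0.098 m) or (z of top_tray_foot3 in the frame of lower_stack above 0.108 m and z of top_tray_foot1 in the frame of lower_stack below 0.098 m))), for 0.1 s.
2. all four corners of the tray are at least 40 mm clear of their seats (z of each of top_tray_foot0, top_tray_foot1, top_tray_foot2, top_tray_foot3 in the frame of lower_stack above 0.13 m), for 0.2 s.
At the end, for the whole second after the job is handed in: Tray held still by the fingers alone, over 80 mm up, level within 8 degrees; spout over its middle (within 80 mm lengthwise, 50 mm across of its centre), 5 to 120 mm above the rim; lower trays upright, they and the bystanders within 30 mm of their start (contact force between the fingers and top_tray above 1 N and contact force between top_tray and lower_stack below 0.3 N and contact force between top_tray and colour_drum below 0.3 N and height (world z) of top_tray above 0.08 m and angle between top_tray's own z axis and vertical below 0.14 rad and x of spout in the frame of top_tray between -0.08 and 0.08 m and y of spout in the frame of top_tray between -0.05 and 0.05 m and z of spout in the frame of top_tray between 0.065 and 0.18 m and linear speed of top_tray below 0.03 m/s and distance of each of lower_stack, print_block, binder_jar, scraper from where it was at the start of the episode below 0.03 m and angle between lower_stack's own z axis and vertical below 0.05 rad); the arm keeps its last pose, push and grip.
It fails at once if the lower trays are lifted or dragged more than 30 mm (distance of lower_stack from where it was at the start of the episode above 0.03 m).
It fails at once if the tray knocks the drum or its stand (contact force between top_tray and colour_drum above 3 N).
It fails at once if the printing block is moved more than 30 mm (distance of print_block from where it was at the start of the episode above 0.03 m).
It fails at once if the jar is moved more than 30 mm (distance of binder_jar from where it was at the start of the episode above 0.03 m).
It fails at once if the scraper is moved more than 30 mm (distance of scraper from where it was at the start of the episode above 0.03 m).
It also fails if it takes over 43 s, if anything falls off the work surface, if the arm or the gripper's body presses on something with over 40 N, if the wrist force passes 120 N, or if a joint passes its speed limit or range.

## Working session

There is one attempt and no reset: what is moved stays moved. The work goes in short steps, Python scripts to look and compute and a shell command to move; the robot and the scene stay as the last step left them, time stands still between calls to the robot, and variables do not carry over. Pictures are saved under pics/ and viewed, at most 10 in all, crops included, and the job is handed in when it is done.

```bash
mkdir -p pics; cat > h.py <<'E'
import numpy as np, cv2
from workcell import manip, eyes, job
def snap(n):
    im,d=eyes.camera(n); p=eyes.camera_params(n); np.savez(f'{n}.npz',im=im,d=d)
    return im,d,p
def cloud(d,p):
    v,u=np.mgrid[0:d.shape[0],0:d.shape[1]]
    c=np.stack([(u-p['cx'])/p['fx']*d,(v-p['cy'])/p['fy']*d,d,np.ones_like(d)],-1)
    w=(c@np.array(p['world_from_camera']).T)[...,:3]; w[d<=0]=np.nan
    return w
E
python3 - <<'E'
from h import *
for n in ('scene','top'):
    im,d,p=snap(n); cv2.imwrite(f'pics/{n}0.png',im[:,:,::-1])
    w=cloud(d,p); print(n,p['fx'],np.round(p['world_from_camera'],3).tolist())
o=manip.get_obs(); print(o['clock'],o['position'],o['ee_rot'],manip.hold_point_z)
E
```

```text
scene 491.0462886684931 [[0.692, 0.584, -0.424, 1.112], [0.722, -0.555, 0.413, -0.593], [0.006, -0.592, -0.806, 1.126], [0.0, 0.0, 0.0, 1.0]]
top 393.9426987347667 [[-0.022, -0.99, 0.138, 0.466], [-1.0, 0.021, -0.008, -0.112], [0.005, -0.138, -0.99, 1.132], [0.0, 0.0, 0.0, 1.0]]
0.1 [0.26314091 0.56655339 0.2305922 ] [ 2.15692439e-01  9.76461152e-01 -6.16934882e-04 -9.56772826e-05] 0.0187
```

View pics/top0.png

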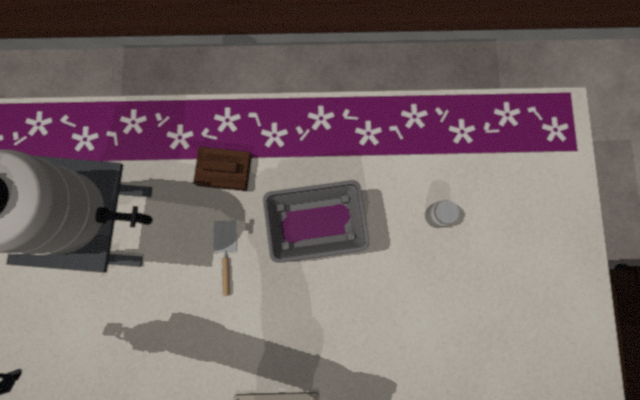

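View pics/scene0.png

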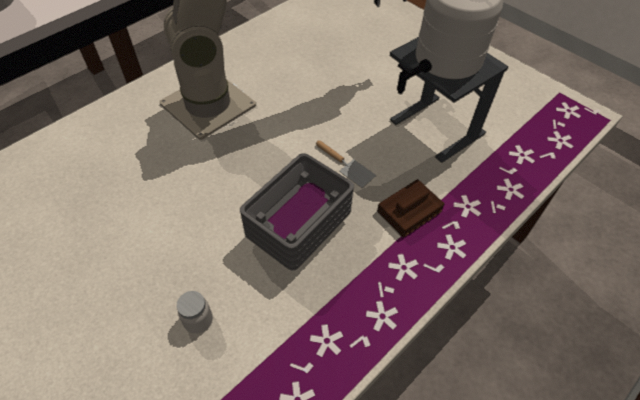

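The top view shows the stack at about (316,222) with its long side near horizontal (world −y). The tap tip is near (148,219), the drum is to its left, the block is at (223,168), the scraper at (226,260) and the jar at (443,213). Next I'll measure these by depth.

```bash
python3 - <<'E'
from h import *
for n in ('top','scene'):
    z=np.load(n+'.npz'); p=eyes.camera_params(n); w=cloud(z['d'],p); im=z['im'].astype(int)
    x,y,h=w[...,0],w[...,1],w[...,2]
    m=(h>.142)&(h<.16)&(x>.3)&(x<.75)&(y>-.35)&(y<.15)
    print(n,'rim',m.sum(),np.median(h[m]))
    r=cv2.minAreaRect(w[m][:,:2].astype(np.float32)*1000); print(r, np.round(cv2.boxPoints(r)))
    t=(h>.235)&(h<.36)&(im.max(-1)<60)&(y>-.05)&(y<.5)&(x>.3)&(x<.75)
    q=w[t]; print('tap',len(q),q.min(0),q.max(0))
    if len(q):
      print(q[q[:,1]<q[:,1].min()+.04].mean(0))
      lo=q[(q[:,2]<.275)]; print('low',len(lo),lo.mean(0) if len(lo) else 0, lo.min(0),lo.max(0))
    s=(h>.262)&(h<.30)&(im.max(-1)<110)&(y>.0)&(x>.2)&(x<.9)
    r=cv2.minAreaRect(w[s][:,:2].astype(np.float32)*1000); print('shelf?',s.sum(),r,np.round(cv2.boxPoints(r)))
    for nm,(a,b,c,e) in dict(block=(.5,.75,-.05,.2),).items():
      k=(h>.03)&(h<.13)&(x>a)&(x<b)&(y>c)&(y<e); print(nm,w[k].min(0),w[k].max(0))
z=np.load('top.npz')['im'][:,:,::-1]
a=cv2.resize(z[140:290,90:390],(800,400),interpolation=cv2.INTER_CUBIC); 
b=np.load('scene.npz')['im'][:,:,::-1]; b=cv2.resize(b[40:120,380:540],(400,200),interpolation=cv2.INTER_CUBIC)
o=np.zeros((600,800,3),np.uint8); o[:400]=a; o[400:,:400]=b; cv2.imwrite('pics/crop1.png',o)
E
```

```text
top rim 1370 0.14969084073194872
((567.4657592773438, -114.90321350097656), (180.46514892578125, 250.6209716796875), 6.830347537994385) [[ 463.   -1.]
 [ 493. -250.]
 [ 672. -229.]
 [ 642.   20.]]
tap 2359 [0.45532368 0.24183004 0.27045273] [0.69591225 0.49667309 0.34502812]
[0.56362197 0.25230654 0.31888727]
low 26 [0.55089874 0.31991356 0.27342869] [0.47218305 0.24352079 0.27045273] [0.67410333 0.33507028 0.27491813]
shelf? 4129 ((454.43475341796875, 403.5704040527344), (280.8341064453125, 494.9084167480469), 79.9703140258789) [[186. 308.]
 [674. 222.]
 [723. 499.]
 [235. 585.]]
block [ 0.50103164 -0.04951879  0.03012611] [0.74992321 0.19961705 0.12999622]
scene rim 1379 0.14900104891581245
((568.8045043945312, -116.44085693359375), (183.82200622558594, 254.24545288085938), 7.109342575073242) [[ 462.   -2.]
 [ 493. -254.]
 [ 676. -231.]
 [ 644.   21.]]
tap 2342 [0.45510795 0.23875933 0.23515128] [0.71254129 0.49978931 0.34255586]
[0.56884692 0.24843736 0.31405094]
low 111 [0.6574546  0.40295358 0.2597698 ] [0.4726053  0.2408605  0.23515128] [0.71093606 0.49902954 0.27488602]
shelf? 2303 ((476.51312255859375, 380.4186096191406), (475.77001953125, 283.54095458984375), 0.3502137362957001) [[238. 521.]
 [239. 237.]
 [715. 240.]
 [714. 524.]]
block [ 0.50006488 -0.04979737  0.03024879] [0.74999397 0.19933261 0.12991433]
```

View pics/crop1.png

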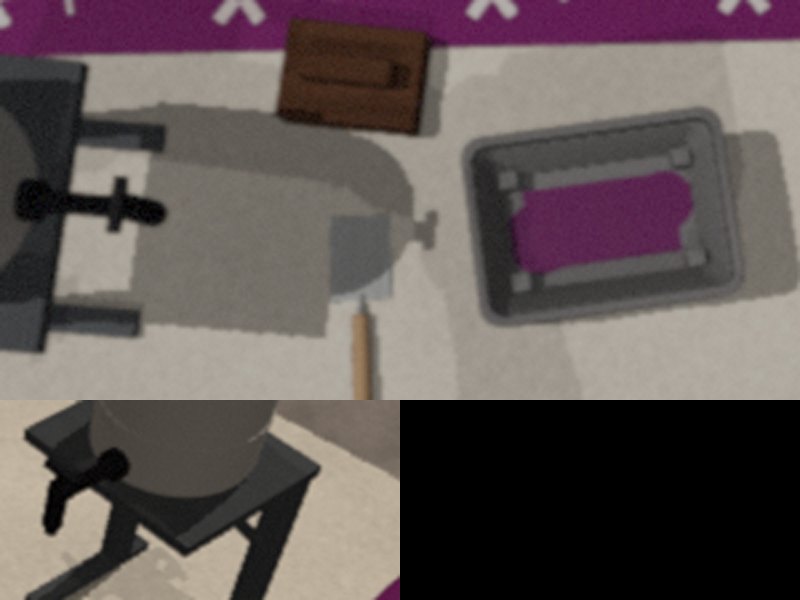

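The crop shows the tap's outer tip at about (155,212), i.e. top px (148,219.5). In the scene view the spout's lower end is near px (401,92). Both cameras agree on the rim: 250 x 180 mm, 0.15 m up, centre about (0.568, −0.115), long axis at 97°. I'll set out on an arc that keeps clear of the drum.

```bash
python3 - <<'E'
from h import *
def ray(n,u,v,z):
    p=eyes.camera_params(n); T=np.array(p['world_from_camera']); r=T[:3,:3]@[(u-p['cx'])/p['fx'],(v-p['cy'])/p['fy'],1]
    return T[:3,3]+r*(z-T[2,3])/r[2]
print('spout scene',ray('scene',400.8,92,.26)); print('tap top',ray('top',148,219.5,.31))
for c,z in (((85,62),.28),((42,350),.28),((160,137),.012),((80,132),.012),((138,322),.012),((60,317),.012)):
    print(c,ray('top',90+c[0]*.375,140+c[1]*.375,z))
E
python3 -m crank '[[[8,-2.2,-4.5,1.75,0,0,-7.8],[8,-2.2,-4.5,1.75,0,0,-7.8],[8,-2.2,-4.5,1.75,0,0,-7.8],[8,-2.2,-4.5,1.75,0,0,-7.8],[6,4.2,-3.2,0,0,0,-7.8],[6,4.2,-3.2,0,0,0,-7.8],[6,4.2,-3.2,0,0,0,-7.8],[6,2.7,-4.8,0,0,0,-7.8],[5,2.7,-4.8,0,0,0,-7.8],[5,2.7,-4.8,0,0,0,-7.8],[5,2.7,-4.8,0,0,0,-7.8],[5,2.2,-4.2,0,0,0,-7.8],[5,2.2,-4.2,0,0,0,-7.8],[5,2.2,-4.2,0,0,0,-7.8],[5,2.2,-4.2,0,0,0,-7.8],[5,2.2,-4.2,0,0,0,-7.8],[5,2.2,-4.2,0,0,0,-7.8],[5,2.2,-4.2,0,0,0,-7.8],[5,2.2,-4.2,0,0,0,-7.8]]]' 120; python3 -c "
from h import *;from scipy.spatial.transform import Rotation as R
o=manip.get_obs();print(o['joint_pos'],R.from_quat(o['ee_rot']).as_matrix().round(3))"
```

```text
spout scene [0.56553016 0.25454323 0.26      ]
tap top [0.56020161 0.23454858 0.31      ]
(85, 62) [0.69000475 0.30945374 0.28      ]
(42, 350) [0.45479303 0.33280716 0.28      ]
(160, 137) [0.67572442 0.35764232 0.012     ]
(80, 132) [0.68303831 0.44400915 0.012     ]
(138, 322) [0.47820056 0.37358405 0.012     ]
(60, 317) [0.48524147 0.45576578 0.012     ]
clock: 2.48
position: [0.586, -0.2381, 0.301]
ee_rot: [0.998, 0.058, -0.0, -0.0]
ft_force: [-0.0, 0.7, -0.3]
grip_width: 0.588
grasp_force: 0.0
[-0.27423568  0.39904382  0.81784013  1.36269921 -0.28803181  1.50139518
 -0.93078768] [[ 0.993  0.116 -0.   ]
 [ 0.116 -0.993  0.   ]
 [-0.    -0.    -1.   ]]
```

Spout is about (0.566, 0.252). The two cameras and the shelf edge agree on it. The gripper is aligned with the near rim, so next I centre, descend and close.

```bash
python3 -m crank '[[[5,-0.35,0.35,-3,0,0,-0.2],[5,0,0,-3,0,0,0],[5,0,0,-3,0,0,0],[5,0,0,-3,0,0,0],[5,0,0,-2.5,0,0,0],[5,0,0,-1.5,0,0,0],[5,0,0,-0.8,0,0,0],[5,0,0,-0.5,0,0,0],[5,0,0,0,0,0,0],[3,0,0,0,0,0,0],[2,0,0,0,0,0,0],[2,0,0,0,0,0,0]]]' 120; python3 - <<'E'
from h import *
im,d,p=snap('scene'); cv2.imwrite('pics/s1.png',cv2.resize(im[100:300,190:450,::-1],(780,600),interpolation=cv2.INTER_CUBIC))
E
```

```text
clock: 3.98
position: [0.5819, -0.2336, 0.1286]
ee_rot: [0.998, 0.058, 0.0, 0.0]
ft_force: [0.4, 0.1, 0.5]
grip_width: 0.232
grasp_force: 0.0
```

View pics/s1.png

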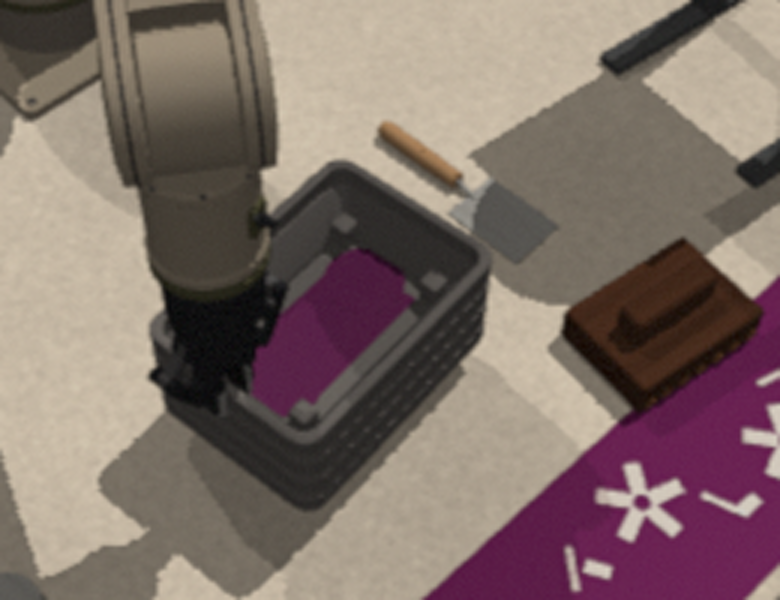

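The fingers straddle the near-end rim at about (215,390), and nothing else has been disturbed. Close and work out the peel.

```bash
python3 -m crank '[[[0.4,0,0,0,0,0,0],[0.4,0,0,0,0,0,0],[0.4,0,0,0,0,0,0],[0.4,0,0,0,0,0,0],[0.4,0,0,0,0,0,0]]]' 120; python3 - <<'E'
from h import *; from scipy.spatial.transform import Rotation as R
C=np.array([.568,-.1155,.09]); e1=np.array([-.119,.993,0]); e2=np.array([-.993,-.119,0])
P=C+.09*e1+.055*e2; d=-.09*e1-.055*e2; d/=np.linalg.norm(d); w=np.cross(d,[0,0,1])
r=np.array(manip.get_obs()['position'])-P
print('axis',w.round(3)); last=r
for a in range(1,9):
    q=R.from_rotvec(w*np.radians(a)).apply(r); print(a,((q-last)*100).round(3),(w).round(3)); last=q
E
```

```text
clock: 4.65
position: [0.5819, -0.2344, 0.1289]
ee_rot: [0.998, 0.058, 0.0, 0.0]
ft_force: [0.9, -5.2, 6.1]
grip_width: 0.105
grasp_force: 105.7
axis [-0.785 -0.619  0.   ]
1 [-0.044  0.056  0.362] [-0.785 -0.619  0.   ]
2 [-0.048  0.061  0.36 ] [-0.785 -0.619  0.   ]
3 [-0.052  0.066  0.359] [-0.785 -0.619  0.   ]
4 [-0.056  0.071  0.357] [-0.785 -0.619  0.   ]
5 [-0.06   0.075  0.356] [-0.785 -0.619  0.   ]
6 [-0.063  0.08   0.354] [-0.785 -0.619  0.   ]
7 [-0.067  0.085  0.352] [-0.785 -0.619  0.   ]
8 [-0.071  0.09   0.35 ] [-0.785 -0.619  0.   ]
```

The grip is firm: 9 mm opening, 106 N. First half of the peel, at half a degree per row.

```bash
python3 -m crank '[[[0.4,-0.02,0.03,0.18,-0.39,-0.31,0],[0.4,-0.02,0.03,0.18,-0.39,-0.31,0],[0.4,-0.02,0.03,0.18,-0.39,-0.31,0],[0.4,-0.03,0.03,0.18,-0.39,-0.31,0],[0.4,-0.03,0.03,0.18,-0.39,-0.31,0],[0.4,-0.03,0.03,0.18,-0.39,-0.31,0],[0.4,-0.03,0.03,0.18,-0.39,-0.31,0],[0.4,-0.03,0.04,0.18,-0.39,-0.31,0],[0.4,-0.03,0.04,0.18,-0.39,-0.31,0],[0.4,-0.03,0.04,0.18,-0.39,-0.31,0]]]'; cat > t.py <<'E'
from h import *; import sys
im,d,p=snap('scene'); cv2.imwrite('pics/%s.png'%sys.argv[1],cv2.resize(im[100:300,190:450,::-1],(780,600),interpolation=cv2.INTER_CUBIC))
for n in('top',):
    im,d,p=snap(n); w=cloud(d,p)
    C=np.array([.568,-.1155]);e1=np.array([-.119,.993]);e2=np.array([-.993,-.119])
    q=w[...,:2]-C; a=q@e1; b=q@e2; h=w[...,2]
    for nm,m in dict(far=(abs(a-.12)<.004)&(abs(b)<.06),left=(abs(b-.085)<.004)&(abs(a)<.1),right=(abs(b+.085)<.004)&(abs(a)<.1)).items():
        m&=(h>.14)&(h<.25)
        if m.sum()>5:
            A=np.c_[a[m],b[m],np.ones(m.sum())]; t=a if nm!='far' else b
            f=np.polyfit(t[m],h[m],1); print(n,nm,m.sum(),f.round(4))
o=manip.get_obs(); print({k:np.round(o[k],3) for k in('clock','position','ft_force','torque','grip_width','grasp_force')})
E
python3 t.py s2
```

```text
clock: 5.9
position: [0.5795, -0.2315, 0.1477]
ee_rot: [0.997, 0.058, 0.026, 0.036]
ft_force: [0.9, -6.5, 10.7]
grip_width: 0.092
grasp_force: 126.2
top far 92 [-0.0112  0.1466]
top left 88 [-0.0889  0.1577]
top right 198 [-0.0872  0.159 ]
{'clock': np.float64(6.0), 'position': array([ 0.58 , -0.231,  0.148]), 'ft_force': array([ 3.159, -5.443, 10.382]), 'torque': array([ 0.5  ,  0.118, -0.125]), 'grip_width': np.float64(0.088), 'grasp_force': np.float64(126.42)}
```

Depth shows the tray tilted 5° with its near end up. The near feet are up about 16 mm and the far end is still seated. There is less sideways tilt than commanded, but this still serves step 1, so I carry on to about 7.5°.

```bash
python3 -m crank '[[[0.4,-0.03,0.04,0.18,-0.39,-0.31,0],[0.4,-0.03,0.04,0.18,-0.39,-0.31,0],[0.4,-0.03,0.04,0.18,-0.39,-0.31,0],[0.4,-0.03,0.04,0.18,-0.39,-0.31,0],[0.4,-0.03,0.04,0.18,-0.39,-0.31,0],[0.4,0,0,0,0,0,0],[0.4,0,0,0,0,0,0]]]'; python3 t.py s3
```

```text
clock: 6.88
position: [0.578, -0.2293, 0.1566]
ee_rot: [0.996, 0.058, 0.039, 0.054]
ft_force: [-0.1, -6.5, 9.5]
grip_width: 0.083
grasp_force: 126.2
top far 50 [-0.0336  0.1456]
top left 65 [-0.1312  0.1613]
top right 144 [-0.1189  0.1654]
{'clock': np.float64(6.975), 'position': array([ 0.578, -0.229,  0.157]), 'ft_force': array([ 0.87 , -5.468, 10.656]), 'torque': array([ 0.67 ,  0.23 , -0.169]), 'grip_width': np.float64(0.083), 'grasp_force': np.float64(126.436)}
```

View pics/s3.png

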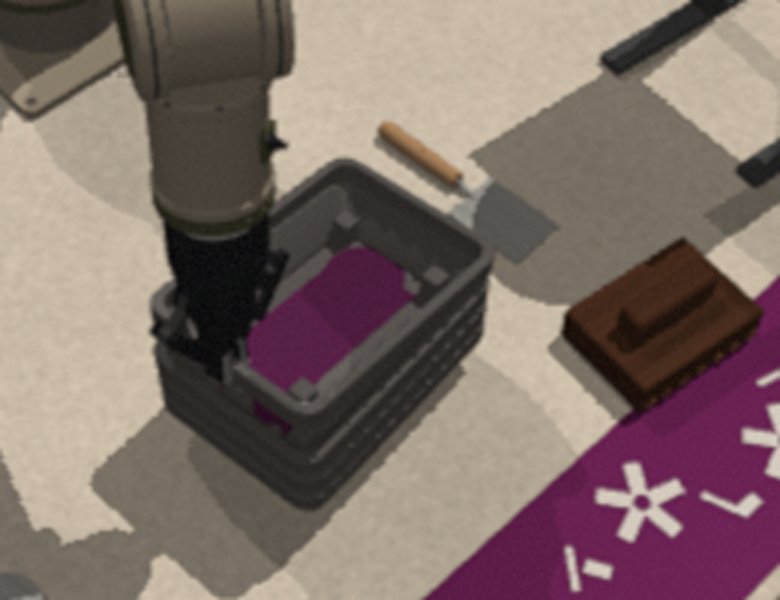

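The tray's near end stands clear of the stack, with a gap visible at about (270,415). The far end is still seated and the lower trays are unmoved. By depth, the near +x foot is up about 24 mm and the far feet about 0. Now I lift slowly.

```bash
python3 -m crank '[[[0.4,0,0,0.2,0,0,0],[0.4,0,0,0.2,0,0,0],[0.4,0,0,0.3,0,0,0],[0.4,0,0,0.3,0,0,0],[0.4,0,0,0.3,0,0,0],[0.4,0,0,0.3,0,0,0],[0.4,0,0,0,0,0,0]]]'; python3 t.py s4
```

```text
clock: 7.85
position: [0.5776, -0.2281, 0.1711]
ee_rot: [0.996, 0.059, 0.037, 0.053]
ft_force: [0.5, -1.7, -1.5]
grip_width: 0.087
grasp_force: 124.0
top far 70 [-0.0158  0.1447]
top left 61 [-0.1317  0.1615]
top right 126 [-0.1854  0.1742]
{'clock': np.float64(7.95), 'position': array([ 0.577, -0.228,  0.171]), 'ft_force': array([ 1.51 , -1.924, -1.513]), 'torque': array([-0.827,  0.032, -0.041]), 'grip_width': np.float64(0.089), 'grasp_force': np.float64(123.834)}
```

View pics/s4.png

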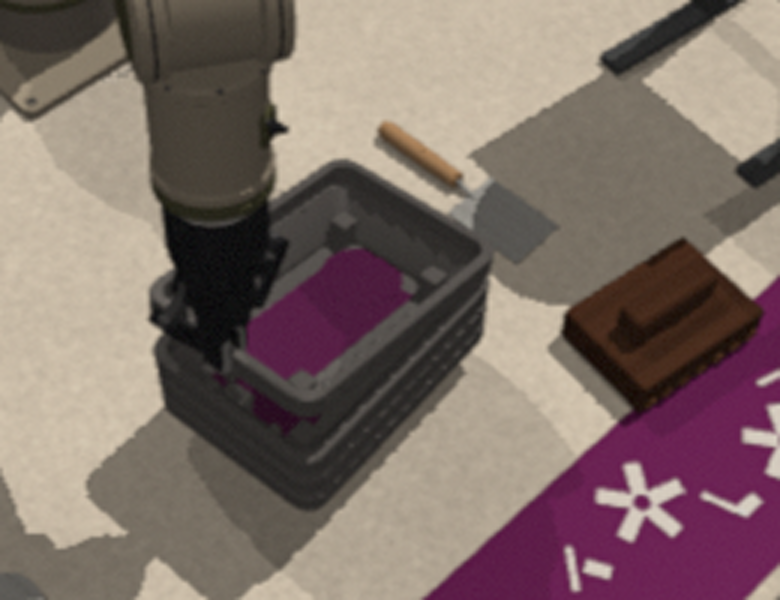

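The near end is up further and the far end is still gummed (far rim around (350,165)–(480,250)). I'll turn the tool back towards level while lifting, which pries the far corners up with the roll.

```bash
python3 -m crank '[[[0.4,0,0,0.2,0.78,0.62,0],[0.4,0,0,0.2,0.78,0.62,0],[0.4,0,0,0.2,0.78,0.62,0],[0.4,0,0,0.2,0.78,0.62,0],[0.4,0,0,0.2,0.78,0.62,0],[0.4,0,0,0.2,0.78,0.62,0],[0.4,0,0,0,0,0,0]]]'; python3 t.py s5
```

```text
clock: 8.82
position: [0.5777, -0.2287, 0.1835]
ee_rot: [0.998, 0.058, 0.007, 0.011]
ft_force: [-0.3, 0.7, -3.0]
grip_width: 0.09
grasp_force: 123.0
top far 208 [-0.0074  0.1673]
top left 104 [-0.062   0.1869]
top right 166 [-0.089   0.1919]
{'clock': np.float64(8.925), 'position': array([ 0.578, -0.228,  0.183]), 'ft_force': array([-0.3  ,  0.221, -3.218]), 'torque': array([-0.238, -0.074,  0.032]), 'grip_width': np.float64(0.091), 'grasp_force': np.float64(122.995)}
```

The tray is free: far rim up 22 mm, wrist carrying about 3 N. Lift well clear and level it.

```bash
python3 -m crank '[[[0.4,0,0,0.4,0.5,0,0],[0.4,0,0,0.6,0.5,0,0],[0.4,0,0,0.8,0.5,0,0],[0.4,0,0,1,0.5,0,0],[0.4,0,0,1,0.5,0,0],[0.4,0,0,1,0.5,0,0],[0.4,0,0,1,0.5,0,0],[0.4,0,0,1,0.5,0,0],[0.4,0,0,1,0.5,0,0],[0.4,0,0,1,0.5,0,0],[0.4,0,0,0.7,0,0,0],[0.4,0,0,0.3,0,0,0],[0.4,0,0,0,0,0,0]]]'; cat > f.py <<'E'
from h import *; import sys
# robust rim plane: fit rim points in top view relative to the TCP
o=manip.get_obs(); T=np.array(o['position']); 
im,d,p=snap('top'); w=cloud(d,p); h=w[...,2]; sc=float(sys.argv[1])
m=(h>T[2]+.0-.03)&(h<T[2]+.05)&(abs(w[...,0]-T[0])<.14)&(w[...,1]>T[1]+.05)&(w[...,1]<T[1]+.27)
m=m.astype(np.uint8); n,l,s,_=cv2.connectedComponentsWithStats(m); k=1+s[1:,4].argmax(); q=w[l==k]
r=cv2.minAreaRect((q[:,:2]*1000).astype(np.float32)); print(len(q),r)
# rim top = upper envelope: iterative plane fit
A=np.c_[q[:,:2]-T[:2],np.ones(len(q))]; z=q[:,2]; g=np.ones(len(q),bool)
for i in range(12):
    c=np.linalg.lstsq(A[g],z[g],rcond=None)[0]; e=z-A@c; g=(e>-.003)&(e<.006)
print('slopes deg x,y',np.degrees(c[:2]).round(2),'z at tcp',c[2].round(4),g.sum(),'tcp',T.round(4),'t',o['clock'],o['grip_width'])
qq=q[g]; print('rim ext',qq.min(0).round(3),qq.max(0).round(3))
r=cv2.minAreaRect((qq[:,:2]*1000).astype(np.float32)); print(r,np.round(cv2.boxPoints(r)).tolist())
E
python3 f.py 0; python3 t.py s6
```

```text
clock: 10.55
position: [0.5776, -0.2282, 0.2813]
ee_rot: [0.998, 0.058, 0.01, -0.033]
ft_force: [0.3, 0.6, -2.6]
grip_width: 0.089
grasp_force: 123.1
3888 ((560.847900390625, -85.86494445800781), (180.56768798828125, 205.16317749023438), 6.582949638366699)
slopes deg x,y [ 0.05 -0.03] z at tcp 0.2813 601 tcp [ 0.5776 -0.2282  0.2813] t 10.55 0.08888418747717995
rim ext [ 0.473 -0.176  0.278] [0.651 0.013 0.287]
((561.6632080078125, -89.44749450683594), (160.29953002929688, 192.58226013183594), 6.628115653991699) [[471.0, -3.0], [493.0, -194.0], [652.0, -176.0], [630.0, 15.0]]
{'clock': np.float64(10.7), 'position': array([ 0.577, -0.228,  0.281]), 'ft_force': array([ 0.336,  0.096, -2.198]), 'torque': array([-0.423, -0.026, -0.012]), 'grip_width': np.float64(0.082), 'grasp_force': np.float64(123.092)}
```

View pics/s6.png

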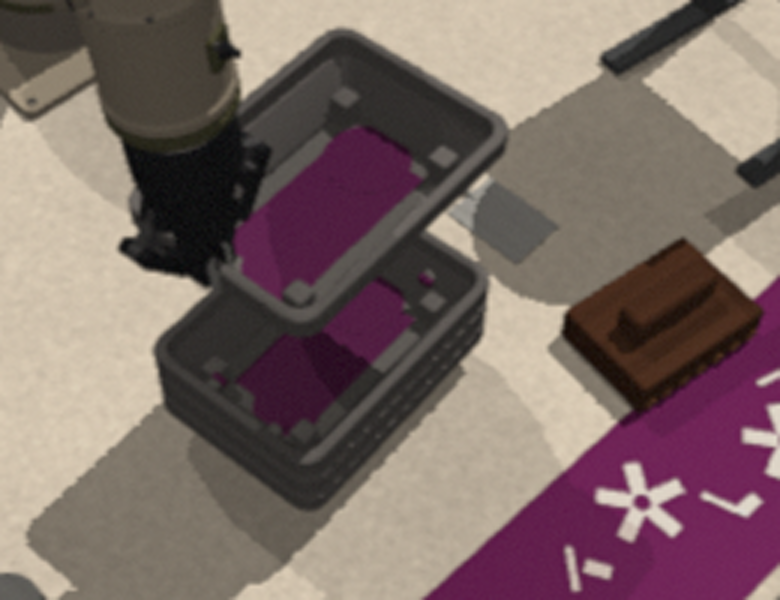

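The tray hangs free above the stack, and the lower trays and bystanders are unmoved. My plane fit caught the walls, so I'll refit using only the outermost band.

```bash
cat > g.py <<'E'
from h import *
o=manip.get_obs(); T=np.array(o['position'])
im,d,p=snap('top'); w=cloud(d,p); h=w[...,2]
m=(h>T[2]-.03)&(h<T[2]+.05)&(abs(w[...,0]-T[0])<.14)&(w[...,1]>T[1]+.04)&(w[...,1]<T[1]+.27)
n,l,s,_=cv2.connectedComponentsWithStats(m.astype(np.uint8)); q=w[l==1+s[1:,4].argmax()]
r=cv2.minAreaRect((q[:,:2]*1000).astype(np.float32)); b=cv2.boxPoints(r)/1000
c=np.mean(b,0); i=np.argmax([np.ptp(b[[k,(k+1)%4],1]) for k in range(4)]); e=b[(i+1)%4]-b[i]; e*=np.sign(e[1]); L=np.linalg.norm(e); e/=L; f=np.array([-e[1],e[0]])
W=min(r[1])/1000; a=(q[:,:2]-c)@e; v=(q[:,:2]-c)@f
k=(abs(v)>W/2-.008)|(a>L/2-.008); q=q[k]
A=np.c_[(q[:,:2]-T[:2])@np.c_[e,f],np.ones(len(q))]; z=q[:,2]; g=z>0
for _ in range(8):
    s=np.linalg.lstsq(A[g],z[g],rcond=None)[0]; g=abs(z-A@s)<.004
E=c+e*L/2; cen=E-e*.125
print('e',e.round(3),'W,L',W,L,'slope deg along e, f(-x side)',np.degrees(s[:2]).round(2),'z rim near tcp',s[2].round(4),'n',g.sum(),len(q))
print('centre',cen.round(4),'z',(s[2]+s[0]*((cen-T[:2])@e)).round(4),'tcp',T.round(4),'t',o['clock'],'grip',o['grip_width'],o['grasp_force'])
print('to spout',np.round((np.array([.566,.252])-cen)*100,1))
E
python3 g.py
```

```text
e [-0.114  0.993] W,L 0.18048240661621093 0.21450306 slope deg along e, f(-x side) [-0.1   0.13] z rim near tcp 0.3006 n 861 866
centre [ 0.5632 -0.1081] z 0.3004 tcp [ 0.5775 -0.2281  0.281 ] t 10.7 grip 0.08229260973023886 123.09200573712587
to spout [ 0.3 36. ]
```

The tray is level to 0.2° with its rim at 0.300 m. It needs +0.36 m in y and about −85 mm in z. I'll go to just short of the tap and check.

```bash
python3 -m crank '[[[0.4,0,1,0,0,0,0],[0.4,0,2,0,0,0,0],[0.4,0,2.5,0,0,0,0],[0.4,0,2.5,0,0,0,0],[0.4,0,2.5,-1,0,0,0],[0.4,0,2.5,-1.5,0,0,0],[0.4,0,2.5,-1.5,0,0,0],[0.4,0,2,-1.5,0,0,0],[0.4,0,1.5,-1.5,0,0,0],[0.4,0,0.7,-1,0,0,0],[0.4,0,0.3,-0.5,0,0,0],[0.4,0,0,0,0,0,0]]]'; python3 g.py
```

```text
clock: 12.25
position: [0.5775, -0.0289, 0.1962]
ee_rot: [0.998, 0.058, 0.01, -0.033]
ft_force: [-0.4, 0.1, -2.6]
grip_width: 0.086
grasp_force: 123.4
e [-0.119  0.993] W,L 0.15892938232421874 0.15892938 slope deg along e, f(-x side) [3.25 0.43] z rim near tcp 0.2019 n 528 1151
centre [0.5635 0.0913] z 0.2088 tcp [ 0.5775 -0.0289  0.1962] t 12.25 grip 0.08559527731618174 123.37831947952509
to spout [ 0.2 16.1]
```

The fit here is muddled by the tap nearby, but the grip is unchanged, so the rim stays at TCP + 19.5 mm = 0.216 m, below the 0.26 m spout. Slide in the last 160 mm.

```bash
python3 -m crank '[[[0.4,0,0.7,0,0,0,0],[0.4,0,1.3,0,0,0,0],[0.4,0,1.8,0,0,0,0],[0.4,0,2,0,0,0,0],[0.4,0,2,0,0,0,0],[0.4,0,2,0,0,0,0],[0.4,0,2,0,0,0,0],[0.4,0,1.7,0,0,0,0],[0.4,0,1.2,0,0,0,0],[0.4,0.2,0.7,0,0,0,0],[0.4,0,0.4,0,0,0,0],[0.4,0,0.2,0,0,0,0],[0.4,0,0,0,0,0,0],[0.4,0,0,0,0,0,0]]]'; python3 - <<'E'
from h import *
a=snap('scene')[0][:,:,::-1]; b=snap('top')[0][:,:,::-1]
o=np.vstack([cv2.resize(a[20:220,250:570],(480,300)),cv2.resize(b[130:330,0:320],(480,300))]); cv2.imwrite('pics/end.png',o)
E
```

```text
clock: 14.05
position: [0.5796, 0.1313, 0.1964]
ee_rot: [0.998, 0.058, 0.01, -0.033]
ft_force: [0.7, -0.0, -3.0]
grip_width: 0.087
grasp_force: 123.3
```

View pics/end.png

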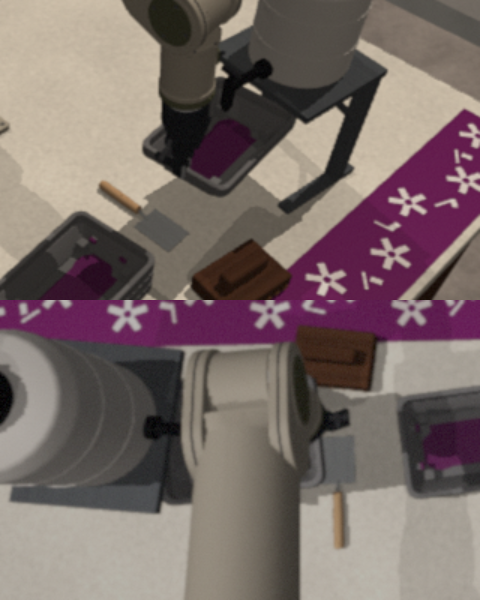

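The tray is held level with its far end under the shelf. The spout tip at about (228,105) in the upper view sits over the open middle, and the lower stack, block and scraper are in place. Contact is clear too: the wrist carries only the tray's 3 N. Handing in.

```bash
python3 -c "
from h import *; print(job.hand_in())"
```

```text
the job is handed in; nothing more can be done
None
```

I peeled the top tray off corner-first and lifted it clear, then handed the job in at about 14 s with the tray held level under the spout, its rim about 44 mm below the tap; the other trays, block and scraper looked unmoved in the last pictures (the jar was out of view but never approached), and hand-in returned no verdict.

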